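Set out the letter-writer's stamping station

ROBOT

A 6-joint arm with a two-finger parallel gripper is mounted at the origin on the work surface. World frame = base frame: x ahead of the robot, y to its left, z up, the work surface at z = 0. Lengths are in m, angles in rad, forces in N, time in s.
With the tool pointing down it reaches from about 0.375 to 0.975 m from the base axis. Payload 3.8 kg.
Tool frame: the origin (TCP) lies midway between the tips of the shut fingers; the grasp point (between the pads) lies 19 mm behind it; y points along the fingers, x is the direction in which the jaws open and shut, and the axes are right-handed (so a half turn about y gives the same grasp; the last joint's range is limited). The gripper opens to 88 mm and grips with 3 to 60 N. Pads are 18 mm wide; open, the fingers measure 123 mm over their backs; the gripper's body (75 mm by 187 mm) begins 45 mm behind the grasp point.
Start: joints at [1.297, 0.264, 1.604, -0, 1.274, -0.037], TCP at [0.158, 0.656, 0.239] pointing down, gripper open.
Joint ranges: [-2.63, 2.63], [-0.94, 2.18], [0.31, 2.57], [-1.31, 4.45], [0, 2.66], [-2.55, 2.55]. Speed limits (rad/s): [2.57, 2.57, 3.14, 3.14, 3.14, 3.14].

INTERFACE

Orientations are given as a unit quaternion [w, x, y, z].
In Python, from plant import * gives the robot as it stands.
- The arm moves only by the tool apply_moves, never from a script. Its argument "deltas" is a list of rows, each a list of 3 entries, a list of its own where there are three numbers: the shift along the tool's x, y, z in m, then the turn, a rotation vector about the tool's x, y, z in rad, then the opening in per cent of the stroke, from 0 (shut) to 100 (fully open). A call has 1 to 20 rows; each row is the pose to reach, as a shift and turn from the pose commanded when the call began, along the tool's axes at that moment; what a row does not reach only later rows make up. A row lasts 1/10 s, in which the tool goes at most 50 mm and 8.59 degrees, less where a joint would pass 70% of its speed; a pose out of reach is approached as far as the arm can. A call with a gripper value outside its range is refused whole. The fingers move at their own pace and stop on an object; "newtons" is the grip in N (left out, the last holds). Time passes only in rows, so rows that repeat a pose let the fingers close. It gives the time, the measured TCP pose, the force and the opening at its end, in the units of the state.
- read_state(): the state, without advancing time (a new reading comes with each control period).
- snapshot(name): name is "scene" or "side" or "wrist"; returns (picture, depth): 384x512x3 uint8, blue, green, red; 384x512 float32, m along the optical axis (not along the pixel's ray), 0 where there is no reading.
- camera_info(name): a dict with "camera_matrix" (3x3 intrinsics, pixels), "distortion" ([k1, k2, p1, p2, k3] as OpenCV has them; the pictures are not rectified), "R" (3x3) and "t" (3): a world point X has camera coordinates R X + t; the wrist camera has in their place "tool_from_camera" (4x4, takes a point from camera to tool coordinates, whose origin is the TCP and whose axes are the tool frame's). Camera axes: x right, y down, z forward; pixel columns grow to the right and rows downward; lengths in m; the calibration is good to about 2 mm. A picture is of the moment at which its call begins: read the wrist's pose just before it. camera_info takes no time and is no camera call.
- finish_job(): hands the job in, once; it reports no verdict.
The state is a dict: "time": time; "joint_positions": joint angles; "qvel": joint speeds; "joint_efforts": joint torques, N m; "ee_pos": TCP position; "orientation": TCP orientation; "force": force on the tool from outside, world axes, zero at the start; "moment": the same for the moment, N m; "width": finger opening in m.
Only numpy, scipy, OpenCV 4.12 (cv2) and the standard library are available. Lean on these libraries where they do the work, as an engineer would, in place of code of your own. Each camera call takes 0.05 s, during which the arm holds its last target. There are 200 camera calls.

TASK

Set out the stamping station on the three felt mats in a row, one thing centred on each: the ink pad on the mat nearest the calculator, with its long side along the mat's long side, the glue jar upright on the mat farthest from the calculator, and the tape roll lying flat on the mat between them. Stand the rubber stamp upright on the middle of the ink pad, and let go of everything. Leave the calculator, the stapler and the tin of paper clips where they are.

Things in the scene. Friction and masses are not known exactly. Their poses are not given: they have to be found in the camera images.
- ink_pad_center (a point): Open ink pad: black flat box 80 mm (its x, the long side) by 56 mm (its y), 20 mm high over all, with a flat blue felt top 70 by 46 mm. Point at its centre, 10 mm above its underside; z up. Loose, about 0.12 kg, starts on the table.
- stamp_center (a point): Rubber stamp: pale wooden foot 46 mm (x) by 28 mm (y), 14 mm high, under a round brown wooden handle; 74 mm high over all. The handle widens from 21 mm diameter 30 mm above the underside to 23 mm at 55 to 66 mm: grip it there. Point on its axis 37 mm above its underside; z up. Loose, about 0.06 kg, starts upright on the table.
- glue_jar_center (a point): Glue jar: white round jar with an orange lid, 46 mm diameter, 80 mm high. Point on its axis 40 mm above its underside; z up. Loose, about 0.15 kg, starts upright on the table.
- tape_roll_center (a point): Roll of green tape with a cardboard core, lying flat: 52 mm outside diameter, about 32 mm hole, 24 mm high. Point on its axis 12 mm above its underside; z up. Loose, about 0.06 kg, starts on the table.
- mat_red: Red felt mat, fixed, 105 mm (its x) by 85 mm (its y), 3 mm thick, lying on a black desk pad; its top is 6 mm above the table. Origin at the middle of its underside (3 mm above the table). The three mats lie in a row, side by side along their y axes, centres about 115 mm apart; which colour is where in the row changes from start to start.
- mat_green: Green felt mat, fixed, 105 mm (its x) by 85 mm (its y), 3 mm thick, lying on a black desk pad; its top is 6 mm above the table. Origin at the middle of its underside (3 mm above the table). The three mats lie in a row, side by side along their y axes, centres about 115 mm apart; which colour is where in the row changes from start to start.
- mat_yellow: Yellow felt mat, fixed, 105 mm (its x) by 85 mm (its y), 3 mm thick, lying on a black desk pad; its top is 6 mm above the table. Origin at the middle of its underside (3 mm above the table). The three mats lie in a row, side by side along their y axes, centres about 115 mm apart; which colour is where in the row changes from start to start.
- calculator: Grey desk calculator with white, blue and orange keys, 130 mm (x) by 80 mm (y), 23 mm high, at one end of the row of mats (either end, changing from start to start), about 140 mm from the centre of the nearest mat. Origin at the middle of its underside, 3 mm above the table. Bystander, loose.
- stapler: Red and black stapler, 140 mm (x) by 38 mm (y), 47 mm high, at the other end of the row, about 140 mm from the centre of the nearest mat. Origin at the middle of its underside, 3 mm above the table. Bystander, loose.
- clip_tin: Low round brass tin of paper clips, 64 mm diameter, 28 mm high, beyond the row as seen from the robot. Origin at the middle of its underside. Bystander, loose.

How it is judged:
At the end, for the whole second after the job is handed in: Ink pad flat on the mat nearest the calculator (long sides within 14 deg), tape roll flat on the middle mat, glue jar upright on the farthest, each within 15 mm of its mat's centre; stamp upright on the ink pad within 12 mm of its centre; all released and at rest (((horizontal distance between ink_pad_center and mat_red below 0.015 m and horizontal distance between calculator and mat_red below 0.2 m and angle between the x axis of ink_pad_center and the x axis of mat_red, either way round below 0.25 rad) or (horizontal distance between ink_pad_center and mat_green below 0.015 m and horizontal distance between calculator and mat_green below 0.2 m and angle between the x axis of ink_pad_center and the x axis of mat_green, either way round below 0.25 rad) or (horizontal distance between ink_pad_center and mat_yellow below 0.015 m and horizontal distance between calculator and mat_yellow below 0.2 m and angle between the x axis of ink_pad_center and the x axis of mat_yellow, either way round below 0.25 rad)) and height (world z) of ink_pad_center between 0.012 and 0.02 m and angle between each of ink_pad_center, tape_roll_center, glue_jar_center, stamp_center's own z axis and vertical below 0.12 rad and ((horizontal distance between tape_roll_center and mat_red below 0.015 m and horizontal distance between calculator and mat_red between 0.2 and 0.31 m) or (horizontal distance between tape_roll_center and mat_green below 0.015 m and horizontal distance between calculator and mat_green between 0.2 and 0.31 m) or (horizontal distance between tape_roll_center and mat_yellow below 0.015 m and horizontal distance between calculator and mat_yellow between 0.2 and 0.31 m)) and height (world z) of tape_roll_center between 0.014 and 0.022 m and ((horizontal distance between glue_jar_center and mat_red below 0.015 m and horizontal distance between calculator and mat_red above 0.31 m) or (horizontal distance between glue_jar_center and mat_green below 0.015 m and horizontal distance between calculator and mat_green above 0.31 m) or (horizontal distance between glue_jar_center and mat_yellow below 0.015 m and horizontal distance between calculator and mat_yellow above 0.31 m)) and height (world z) of glue_jar_center between 0.042 and 0.05 m and horizontal distance between stamp_center and ink_pad_center below 0.012 m and height (world z) of stamp_center between 0.059 and 0.067 m and linear speed of each of ink_pad, stamp, glue_jar, tape_roll below 0.02 m/s); the robot touches nothing.
It fails at once if the calculator is pushed more than 20 mm from its place (distance of calculator from where it was at the start of the episode above 0.02 m).
It fails at once if the stapler is pushed more than 20 mm from its place (distance of stapler from where it was at the start of the episode above 0.02 m).
It fails at once if the clip tin is pushed more than 20 mm from its place (distance of clip_tin from where it was at the start of the episode above 0.02 m).
It also fails if it takes over 99 s, if anything falls off the work surface, if the arm or the gripper's body presses on something with over 40 N, if the wrist force passes 120 N, or if a joint passes its speed limit or range.

## Working session

There is one attempt and no reset: what is moved stays moved. The work goes in short steps, Python scripts to look and compute and a tool call to move; the robot and the scene stay as the last step left them, time stands still between calls to the robot, and variables do not carry over. Pictures are saved under pics/ and viewed, about 12 in all and at most 16, crops included, and the job is handed in when it is done.

Besides the shell and the picture viewer there is one more tool, called after "Call:" by a JSON object that holds its "name" and its "arguments", one argument or row to a line. apply_moves: Moves the arm, as the interface text tells. Its arguments: {"type":"object","properties":{"deltas":{"type":"array","items":{"type":"array"}},"newtons":{"type":"number"}},"required":["deltas"]}

```bash
ls; mkdir -p pics; cat > h.py <<'E'
from plant import *
import numpy as np, cv2
from scipy.spatial.transform import Rotation as Rot
def pose():
    s=read_state(); q=s["orientation"]
    return np.array(s["ee_pos"]),Rot.from_quat([q[1],q[2],q[3],q[0]]).as_matrix(),s
def cam(name):
    c=camera_info(name)
    K=np.array(c["camera_matrix"]);D=np.array(c["distortion"],float)
    if name=="wrist":
        p,R,_=pose();T=np.array(c["tool_from_camera"])
        return K,D,R@T[:3,:3],R@T[:3,3]+p   # world_from_cam
    R=np.array(c["R"]);t=np.array(c["t"]);return K,D,R.T,-R.T@t
def onplane(C,uv,z):
    K,D,R,o=C
    n=cv2.undistortPoints(np.array(uv,float).reshape(-1,1,2),K,D).reshape(-1,2)
    d=np.c_[n,np.ones(len(n))]@R.T
    return o+d*((z-o[2])/d[:,2])[:,None]
def cloud(C,dep):
    h,w=dep.shape;v,u=np.mgrid[:h,:w]
    n=cv2.undistortPoints(np.c_[u.ravel(),v.ravel()].astype(float).reshape(-1,1,2),C[0],C[1]).reshape(-1,2)
    P=np.c_[n,np.ones(len(n))]*dep.reshape(-1,1)
    return (P@C[2].T+C[3]).reshape(h,w,3)
E
python3 - <<'E'
from h import *
ims=[]
for n in ["scene","side","wrist"]:
    C=cam(n);im,d=snapshot(n);np.savez(f"{n}0.npz",im=im,d=d,K=C[0],D=C[1],R=C[2],o=C[3])
    cv2.imwrite(f"pics/{n}0.png",im); print(n,C[3].round(3),C[2][:,2].round(2)); ims.append(im)
print(pose())
cv2.imwrite("pics/s0.png",cv2.resize(ims[0],(800,600)))
E
```

```text
pics
scene [1.37  0.443 0.66 ] [-0.72 -0.41 -0.56]
side [ 0.416 -1.066  0.678] [ 0.15  0.85 -0.5 ]
wrist [0.08  0.674 0.382] [ 0.3  -0.07 -0.95]
(array([0.15818427, 0.65561614, 0.23766157]), array([[ 2.34556435e-01, -5.13860788e-04, -9.72102368e-01],
       [ 9.72100836e-01, -1.72861644e-03,  2.34556979e-01],
       [-1.80092177e-03, -9.99998374e-01,  9.40663921e-05]]), {'time': 0.15, 'joint_positions': array([ 1.29710304e+00,  2.64587722e-01,  1.60507387e+00,  2.87683548e-05,
        1.27373423e+00, -3.69390073e-02]), 'qvel': array([ 4.52067863e-04, -3.06951650e-03, -6.36306488e-03,  6.74699006e-05,
       -7.58448169e-04, -3.57441430e-04]), 'joint_efforts': array([ 1.39008145e-03, -5.02836549e+01, -3.57474518e+01,  7.29115214e-02,
        2.47534818e-02, -9.94600123e-05]), 'ee_pos': array([0.15818427, 0.65561614, 0.23766157]), 'orientation': array([-0.55518508,  0.55592063,  0.43692702, -0.43796868]), 'force': array([0.56518237, 0.95484939, 0.09497757]), 'moment': array([ 0.04802691, -0.0089953 ,  0.03424713]), 'width': 0.08796798916693918})
```

View pics/scene0.png

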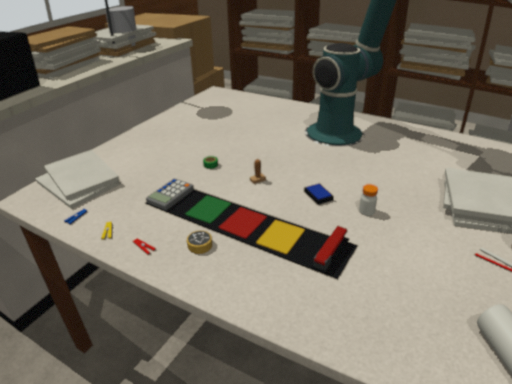

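View pics/side0.png

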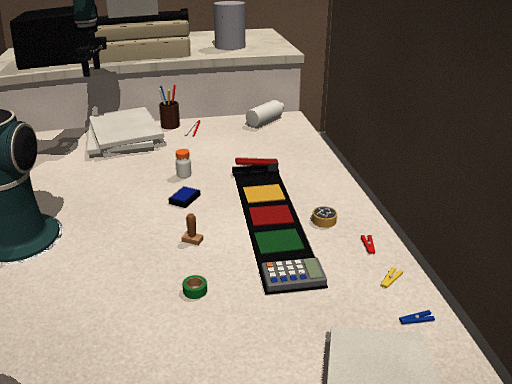

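The scene view shows calculator (170,193), green (209,209), red (243,223) and yellow (281,237) mats, and stapler (331,247). It also shows tape (210,162), stamp (258,172), ink pad (318,193), jar (369,200) and tin (200,241). The side view agrees. So the pad goes to green, the tape to red and the jar to yellow.

```bash
cat > m.py <<'E'
from h import *
def blob(m,seed,rad=45):
    n,l,st,c=cv2.connectedComponentsWithStats(m.astype(np.uint8))
    k=[i for i in range(1,n) if st[i,4]>15 and np.hypot(*(c[i]-seed))<rad]
    k=max(k,key=lambda i:st[i,4]); return l==k
def rect(C,mask,z):
    cs,_=cv2.findContours(mask.astype(np.uint8),cv2.RETR_EXTERNAL,cv2.CHAIN_APPROX_NONE)
    c=max(cs,key=len).reshape(-1,2); P=onplane(C,c,z)[:,:2]
    (x,y),(w,h),a=cv2.minAreaRect((P*1000).astype(np.float32))
    if w<h: w,h,a=h,w,a+90
    return np.array([x,y,w,h,(a+90)%180-90])
def hsv(im):
    v=cv2.cvtColor(im,cv2.COLOR_BGR2HSV).astype(int);return v[...,0],v[...,1],v[...,2]
E
python3 - <<'E'
from m import *
seeds={"scene":dict(green=(209,209),red=(243,223),yellow=(281,237),pad=(318,192),jar=(370,190),tape=(210,162),stamp=(258,172)),
"side":dict(green=(279,240),red=(272,215),yellow=(264,193),pad=(185,196),jar=(182,155),tape=(195,287),stamp=(192,232))}
for n in seeds:
    f=np.load(n+"0.npz");C=(f["K"],f["D"],f["R"],f["o"]);im=f["im"];H,S,V=hsv(im);P=cloud(C,f["d"])
    M=dict(green=((H>40)&(H<85)&(S>100),.006),red=(((H<8)|(H>172))&(S>130),.006),yellow=((H>18)&(H<35)&(S>130),.006),
     pad=((H>100)&(H<130)&(S>150),.020),jar=((H>3)&(H<20)&(S>180),.08),tape=((H>40)&(H<85)&(S>100),.024),stamp=((H>5)&(H<20)&(S>90),.0))
    for k,(m,z) in M.items():
        try:b=blob(m,seeds[n][k],20)
        except ValueError: print(n,k,"none");continue
        q=P[b];q=q[f["d"][b]>0]
        print(n,k,b.sum(),rect(C,b,z).round(1),"cloud",(np.median(q,0)*1000).round(),"z",(q[:,2].min()*1000).round(),(q[:,2].max()*1000).round())
        if k in("jar","stamp"):
            t=q[q[:,2]>q[:,2].max()-(.012 if k=="jar" else .03)];print("   top",(t.mean(0)*1000).round())
E
```

```text
scene green 756 [ 6.515e+02 -1.343e+02  1.113e+02  9.440e+01  5.000e-01] cloud [ 655. -134.    6.] z 1.0 11.0
scene red 902 [657.1 -17.  113.8  92.6  -2.5] cloud [661. -15.   7.] z 1.0 10.0
scene yellow 1068 [ 6.614e+02  9.870e+01  1.158e+02  9.440e+01 -3.000e-01] cloud [665. 100.   6.] z 1.0 11.0
scene pad 210 [446.6 114.9  70.7  45.5  53.1] cloud [449. 116.  21.] z 16.0 25.0
scene jar 117 [459.  264.2  50.9  32.1  16.8] cloud [460. 264.  80.] z 66.0 83.0
   top [456. 263.  79.]
scene tape 85 [ 457.9 -261.3   60.3   39.9   35.9] cloud [ 455. -264.   18.] z 5.0 28.0
scene stamp 161 [ 397.9 -126.2  140.7   44.8   37.9] cloud [454. -85.  17.] z 3.0 77.0
   top [454. -86.  63.]
side green 972 [ 653.5 -137.8  110.6   92.4   -0. ] cloud [ 651. -139.    6.] z 0.0 10.0
side red 788 [658.2 -20.7 107.1  95.   -2.7] cloud [658. -22.   6.] z -0.0 10.0
side yellow 601 [6.635e+02 9.520e+01 1.060e+02 9.740e+01 3.000e-01] cloud [664.  94.   6.] z 1.0 11.0
side pad 225 [440.3 104.7  75.8  47.7  55. ] cloud [441. 106.  20.] z 15.0 24.0
side jar 110 [448.7 242.   63.3  35.6  86.1] cloud [450. 249.  77.] z 0.0 81.0
   top [449. 254.  77.]
side tape 319 [ 438.6 -291.3   73.4   47.7   86.2] cloud [ 438. -296.   19.] z -3.0 27.0
side stamp 360 [452.7 -36.7 143.   49.3  84.5] cloud [448. -98.  17.] z -1.0 77.0
   top [448. -98.  63.]
```

View pics/wrist0.png

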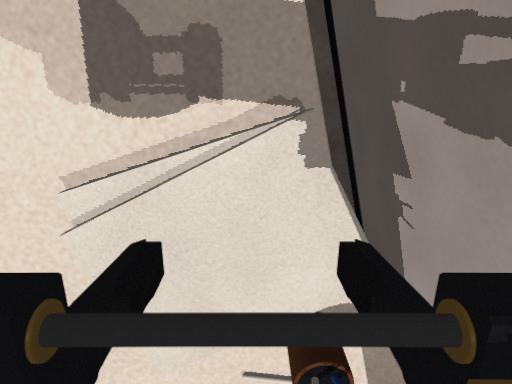

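```bash
cat >> h.py <<'E'
def Rt(yaw):
    a=np.radians(yaw);return np.array([[np.cos(a),0,-np.sin(a)],[np.sin(a),0,np.cos(a)],[0,-1,0]])
def go(xyz,yaw,base=None):
    p,R,s=pose()
    if base: p=np.array(base[0]);R=Rt(base[1])
    d=R.T@(np.array(xyz)-p);w=Rot.from_matrix(R.T@Rt(yaw)).as_rotvec()
    print("shift",d.round(4).tolist(),"turn",w.round(4).tolist())
def look(name):
    C=cam("wrist");im,d=snapshot("wrist")
    cv2.imwrite(f"pics/{name}.png",im);return C,im,d
E
python3 -c "
from h import *
print(Rt(76.43).round(3));go([.473,.15,.22],-36)"
```

```text
[[ 0.235  0.    -0.972]
 [ 0.972  0.     0.235]
 [ 0.    -1.     0.   ]]
shift [-0.4176, 0.0184, -0.4246] turn [0.0017, 1.9624, -0.0013]
```

Call:
{"name": "apply_moves", "arguments": {
  "deltas": [
    [[-0.418,0.018,-0.425],[0,1.962,0],100],
    [[-0.418,0.018,-0.425],[0,1.962,0],100],
    [[-0.418,0.018,-0.425],[0,1.962,0],100],
    [[-0.418,0.018,-0.425],[0,1.962,0],100],
    [[-0.418,0.018,-0.425],[0,1.962,0],100],
    [[-0.418,0.018,-0.425],[0,1.962,0],100],
    [[-0.418,0.018,-0.425],[0,1.962,0],100],
    [[-0.418,0.018,-0.425],[0,1.962,0],100],
    [[-0.418,0.018,-0.425],[0,1.962,0],100],
    [[-0.418,0.018,-0.425],[0,1.962,0],100],
    [[-0.418,0.018,-0.425],[0,1.962,0],100],
    [[-0.418,0.018,-0.425],[0,1.962,0],100],
    [[-0.418,0.018,-0.425],[0,1.962,0],100],
    [[-0.418,0.018,-0.425],[0,1.962,0],100],
    [[-0.418,0.018,-0.425],[0,1.962,0],100],
    [[-0.418,0.018,-0.425],[0,1.962,0],100],
    [[-0.418,0.018,-0.425],[0,1.962,0],100],
    [[-0.418,0.018,-0.425],[0,1.962,0],100]
  ],
  "newtons": 20
}}

```text
time: 1.95
ee_pos: [0.4731, 0.151, 0.2208]
orientation: [0.673, -0.673, 0.218, -0.218]
force: [0.6, 1.4, -0.2]
width: 0.0884
```

```bash
python3 - <<'E'
from m import *
C,im,d=look("w1");p,R,s=pose();print(p.round(4),R.round(3).tolist())
H,S,V=hsv(im);b=blob((H>100)&(H<130)&(S>150)&(V>60),(256,150),150)
r=rect(C,b,.020);print(b.sum(),r.round(1),np.argwhere(b).mean(0),np.median(cloud(C,d)[b],0).round(4))
x,y=r[:2]/1000
go([x,y,.006],r[4]-90)
E
```

```text
[0.4731 0.1508 0.2208] [[0.81, 0.0, 0.586], [-0.586, 0.0, 0.81], [0.0, -1.0, 0.0]]
2374 [440.6 111.   69.2  46.5  54.1] [210.18323505 246.65543387] [0.441  0.1118 0.0189]
shift [-0.003, 0.2147, -0.0514] turn [-0.0001, 0.0002, 0.0001]
```

View pics/w1.png

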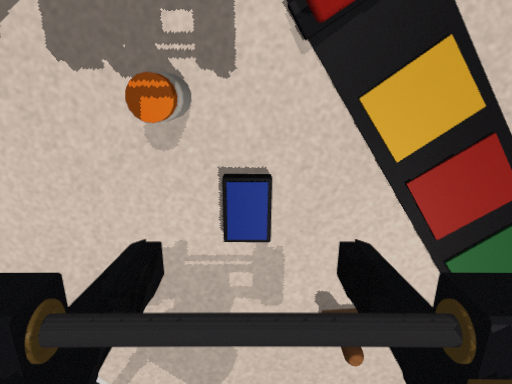

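Wrist view: pad felt at (247,210), 69x46.5 mm as specified, jar lid at (151,97). Descending on the pad.

Call:
{"name": "apply_moves", "arguments": {
  "deltas": [
    [[-0.003,0.05,-0.051],[0,0,0],100],
    [[-0.003,0.1,-0.051],[0,0,0],100],
    [[-0.003,0.15,-0.051],[0,0,0],100],
    [[-0.003,0.19,-0.051],[0,0,0],100],
    [[-0.003,0.205,-0.051],[0,0,0],100],
    [[-0.003,0.214,-0.051],[0,0,0],100],
    [[-0.003,0.214,-0.051],[0,0,0],100],
    [[-0.003,0.214,-0.051],[0,0,0],0],
    [[-0.003,0.214,-0.051],[0,0,0],0],
    [[-0.003,0.214,-0.051],[0,0,0],0],
    [[-0.003,0.214,-0.051],[0,0,0],0],
    [[-0.003,0.214,-0.051],[0,0,0],0],
    [[-0.003,0.214,-0.051],[0,0,0],0],
    [[-0.003,0.204,-0.051],[0,0,0],0],
    [[-0.003,0.18,-0.051],[0,0,0],0],
    [[-0.003,0.13,-0.051],[0,0,0],0],
    [[-0.003,0.08,-0.051],[0,0,0],0],
    [[-0.003,0.05,-0.051],[0,0,0],0],
    [[-0.003,0.05,-0.051],[0,0,0],0]
  ]
}}

```text
time: 3.9
ee_pos: [0.4448, 0.1113, 0.1767]
orientation: [0.674, -0.671, 0.215, -0.222]
force: [1.8, 1.0, -0.5]
width: 0.0553
```

```bash
python3 -c "
from h import *
p,R,s=pose();print(p.round(4),R.round(3).tolist(),s['qvel'].round(3));go([.735,-.06,.25],-92.5)"
```

```text
[0.4448 0.1113 0.1767] [[0.809, 0.011, 0.587], [-0.588, 0.002, 0.809], [0.008, -1.0, 0.008]] [ 0.     0.052  0.078  0.001 -0.05  -0.001]
shift [0.336, -0.0704, 0.0325] turn [-0.0112, 0.9864, 0.0031]
```

Call:
{"name": "apply_moves", "arguments": {
  "deltas": [
    [[0.336,-0.075,0.033],[0,0.986,0],0],
    [[0.336,-0.075,0.033],[0,0.986,0],0],
    [[0.336,-0.075,0.033],[0,0.986,0],0],
    [[0.336,-0.075,0.033],[0,0.986,0],0],
    [[0.336,-0.075,0.033],[0,0.986,0],0],
    [[0.336,-0.075,0.033],[0,0.986,0],0],
    [[0.336,-0.075,0.033],[0,0.986,0],0],
    [[0.336,-0.075,0.033],[0,0.986,0],0],
    [[0.336,-0.075,0.033],[0,0.986,0],0],
    [[0.336,-0.075,0.033],[0,0.986,0],0],
    [[0.336,-0.075,0.033],[0,0.986,0],0],
    [[0.336,-0.075,0.033],[0,0.986,0],0]
  ]
}}

```text
time: 5.1
ee_pos: [0.7312, -0.0592, 0.2457]
orientation: [0.489, -0.49, 0.511, -0.51]
force: [-0.4, -0.7, -1.6]
width: 0.056
```

```bash
python3 - <<'E'
from m import *
C,im,d=look("w2");p,R,s=pose();print(p.round(4),R.round(3).tolist(),s["width"])
H,S,V=hsv(im)
for k,m in dict(green=(H>40)&(H<85)&(S>100),red=((H<8)|(H>172))&(S>130),yellow=(H>18)&(H<35)&(S>130)).items():
    b=blob(m,(256,180),260);print(k,b.sum(),rect(C,b,.006).round(1),np.median(cloud(C,d)[b],0).round(4))
E
```

```text
[ 0.7315 -0.0592  0.2459] [[-0.042, -0.0, 0.999], [-0.999, 0.0, -0.042], [-0.0, -1.0, -0.0]] 0.05565178130072003
green 2275 [ 6.535e+02 -1.539e+02  1.002e+02  4.950e+01  4.000e-01] [ 0.664  -0.157   0.0048]
red 1639 [647.6 249.5 141.5  29.4 -15.5] [0.6527 0.2241 0.0421]
yellow 5281 [662.   96.4 107.1  87.2  -0. ] [0.6662 0.0976 0.0046]
```

View pics/w2.png

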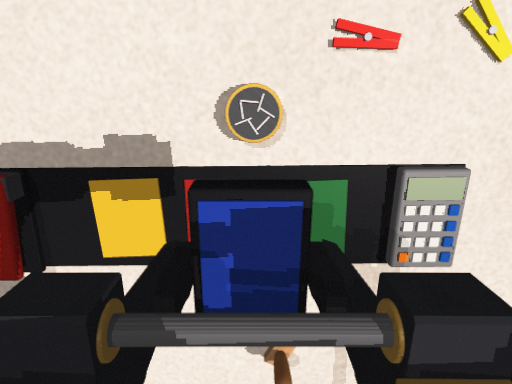

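Wrist view: yellow mat (127,218) measured 107x87 mm at (0.662, 0.096). Green and red are partly hidden by the held pad, the calculator is at (428,215) and the tin at (253,113). Everything agrees with the fixed cameras, so I'm placing the pad on green at about (0.6525, -0.135).

Call:
{"name": "apply_moves", "arguments": {
  "deltas": [
    [[0.04,0.02,-0.04],[0,0,0],0],
    [[0.079,0.06,-0.076],[0,0,0],0],
    [[0.079,0.1,-0.076],[0,0,0],0],
    [[0.079,0.15,-0.076],[0,0,0],0],
    [[0.079,0.19,-0.076],[0,0,0],0],
    [[0.079,0.21,-0.076],[0,0,0],0],
    [[0.079,0.222,-0.076],[0,0,0],0],
    [[0.079,0.228,-0.076],[0,0,0],0],
    [[0.079,0.232,-0.076],[0,0,0],0],
    [[0.079,0.232,-0.076],[0,0,0],0],
    [[0.079,0.232,-0.076],[0,0,0],80],
    [[0.079,0.232,-0.076],[0,0,0],80],
    [[0.079,0.232,-0.076],[0,0,0],80],
    [[0.079,0.232,-0.076],[0,0,0],80],
    [[0.079,0.22,-0.076],[0,0,0],80],
    [[0.079,0.18,-0.076],[0,0,0],80],
    [[0.079,0.13,-0.076],[0,0,0],80],
    [[0.079,0.08,-0.076],[0,0,0],80],
    [[0.079,0.03,-0.076],[0,0,0],90],
    [[0.079,0.03,-0.076],[0,0,0],90]
  ]
}}

```text
time: 7.15
ee_pos: [0.6583, -0.137, 0.2276]
orientation: [-0.492, 0.486, -0.505, 0.516]
force: [0.7, -0.6, 0.7]
width: 0.0792
```

Call:
{"name": "apply_moves", "arguments": {
  "deltas": [
    [[0.154,0.03,-0.216],[0,0,0],100],
    [[0.154,0.03,-0.216],[0,0,0],100],
    [[0.154,0.03,-0.216],[0,0,0],100],
    [[0.154,0.03,-0.216],[0,0,0],100],
    [[0.154,0.03,-0.216],[0,0,0],100],
    [[0.154,0.03,-0.216],[0,0,0],100],
    [[0.154,0.03,-0.216],[0,0,0],100],
    [[0.154,0.03,-0.216],[0,0,0],100],
    [[0.154,0.03,-0.216],[0,0,0],100]
  ]
}}

```text
time: 8.05
ee_pos: [0.4317, -0.28, 0.1863]
orientation: [-0.489, 0.489, -0.51, 0.511]
force: [0.1, 0.9, -0.2]
width: 0.0883
```

```bash
python3 - <<'E'
from m import *
C,im,d=look("w3");p,R,s=pose();print(p.round(4),R.round(3).tolist(),s["width"])
H,S,V=hsv(im);P=cloud(C,d)
b=blob((H>40)&(H<85)&(S>100)&(P[...,1]<-.22),(256,180),260);r=rect(C,b,.024)
q=P[b];t=q[q[:,2]>.021]
print("tape",b.sum(),r.round(1),q.mean(0).round(4),t[:,:2].min(0),t[:,:2].max(0),t.shape)
try:
    b=blob((H>100)&(H<130)&(S>150)&(V>60)&(P[...,1]>-.2)&(P[...,2]<.03),(200,50),260);print("pad",b.sum(),rect(C,b,.026).round(1))
except Exception as e:print(e)
E
```

```text
[ 0.4317 -0.2798  0.1861] [[-0.042, 0.001, 0.999], [-0.999, -0.0, -0.042], [0.0, -1.0, 0.001]] 0.0881961647934233
tape 1136 [ 439.  -277.7   52.5   49.9   16.7] [ 0.4409 -0.2783  0.0233] [ 0.4125213  -0.30355147] [ 0.51185299 -0.25275084] (1018, 3)
max() iterable argument is empty
```

View pics/w3.png

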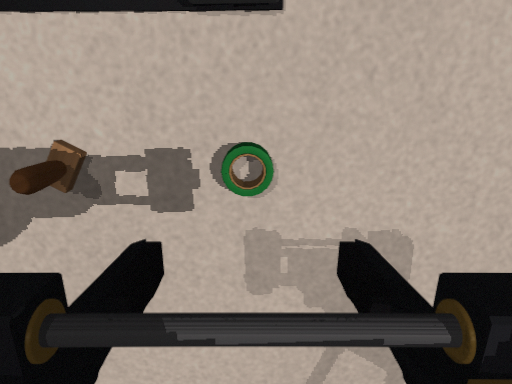

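The tape is at (247,169), a 52 mm disc at (0.439, -0.278). The stamp is at (50,170).

Call:
{"name": "apply_moves", "arguments": {
  "deltas": [
    [[-0.002,0.05,0.007],[0,0,0],100],
    [[-0.002,0.1,0.007],[0,0,0],100],
    [[-0.002,0.15,0.007],[0,0,0],100],
    [[-0.002,0.172,0.007],[0,0,0],100],
    [[-0.002,0.18,0.007],[0,0,0],100],
    [[-0.002,0.18,0.007],[0,0,0],100],
    [[-0.002,0.18,0.007],[0,0,0],0],
    [[-0.002,0.18,0.007],[0,0,0],0],
    [[-0.002,0.18,0.007],[0,0,0],0],
    [[-0.002,0.18,0.007],[0,0,0],0],
    [[-0.002,0.18,0.007],[0,0,0],0],
    [[-0.002,0.18,0.007],[0,0,0],0],
    [[-0.002,0.17,0.007],[0,0,0],0],
    [[-0.002,0.14,0.007],[0,0,0],0],
    [[-0.002,0.09,0.007],[0,0,0],0],
    [[-0.002,0.04,0.007],[0,0,0],0],
    [[-0.002,0.02,0.007],[0,0,0],0],
    [[-0.002,0.02,0.007],[0,0,0],0]
  ],
  "newtons": 15
}}

```text
time: 9.9
ee_pos: [0.4401, -0.2804, 0.1705]
orientation: [-0.49, 0.488, -0.508, 0.514]
force: [0.5, -0.2, -1.1]
width: 0.0521
```

Call:
{"name": "apply_moves", "arguments": {
  "deltas": [
    [[-0.265,-0.034,0.15],[0,0,0],0],
    [[-0.265,-0.034,0.15],[0,0,0],0],
    [[-0.265,-0.034,0.15],[0,0,0],0],
    [[-0.265,-0.034,0.15],[0,0,0],0],
    [[-0.265,-0.034,0.15],[0,0,0],0],
    [[-0.265,-0.034,0.15],[0,0,0],0],
    [[-0.265,-0.034,0.15],[0,0,0],0],
    [[-0.265,-0.034,0.15],[0,0,0],0],
    [[-0.265,-0.034,0.15],[0,0,0],0],
    [[-0.265,-0.034,0.15],[0,0,0],0]
  ]
}}

```text
time: 10.9
ee_pos: [0.5974, -0.0217, 0.1984]
orientation: [0.488, -0.489, 0.512, -0.511]
force: [0.1, -0.0, -0.0]
width: 0.052
```

```bash
python3 - <<'E'
from m import *
C,im,d=look("w4");p,R,s=pose();print(p.round(4),R.round(3).tolist(),s["width"])
H,S,V=hsv(im);P=cloud(C,d);low=P[...,2]<.035
for k,(m,z) in dict(green=((H>40)&(H<85)&(S>100),.006),red=(((H<8)|(H>172))&(S>130),.006),yellow=((H>18)&(H<35)&(S>130),.006),pad=((H>100)&(H<130)&(S>150)&(V>50),.026)).items():
    b=blob(m&low,(256,150),260);print(k,b.sum(),rect(C,b,z).round(1),np.median(P[b],0).round(4))
E
```

```text
[ 0.5977 -0.0218  0.1988] [[-0.045, -0.002, 0.999], [-0.999, -0.0, -0.045], [0.0, -1.0, -0.002]] 0.05197349568161665
green 3885 [ 6.500e+02 -1.351e+02  1.051e+02  8.570e+01  2.000e-01] [ 0.6501 -0.115   0.0049]
red 9305 [656.9 -18.2 105.   86.2  -2.6] [ 0.6609 -0.0183  0.0049]
yellow 9404 [ 6.616e+02  9.710e+01  1.055e+02  8.680e+01 -2.000e-01] [0.6656 0.0974 0.0048]
pad 3791 [ 654.  -136.1   69.3   46.8   -2.7] [ 0.6557 -0.1364  0.025 ]
```

View pics/w4.png

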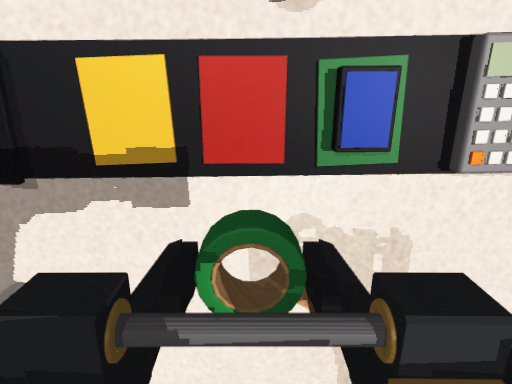

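The wrist view shows the pad resting on green at (368,109), 4 mm off centre and 3 deg turned. The red mat (244,109) is clear at (0.657, -0.018). Placing the tape.

Call:
{"name": "apply_moves", "arguments": {
  "deltas": [
    [[-0.006,0,0.05],[0,0,0],0],
    [[-0.006,0.04,0.059],[0,0,0],0],
    [[-0.006,0.09,0.059],[0,0,0],0],
    [[-0.006,0.135,0.059],[0,0,0],0],
    [[-0.006,0.165,0.059],[0,0,0],0],
    [[-0.006,0.178,0.059],[0,0,0],0],
    [[-0.006,0.183,0.059],[0,0,0],0],
    [[-0.006,0.185,0.059],[0,0,0],0],
    [[-0.006,0.185,0.059],[0,0,0],0],
    [[-0.006,0.185,0.059],[0,0,0],80],
    [[-0.006,0.185,0.059],[0,0,0],80],
    [[-0.006,0.185,0.059],[0,0,0],80],
    [[-0.006,0.185,0.059],[0,0,0],80],
    [[-0.006,0.175,0.059],[0,0,0],80],
    [[-0.006,0.14,0.059],[0,0,0],80],
    [[-0.006,0.09,0.059],[0,0,0],80],
    [[-0.006,0.04,0.059],[0,0,0],90],
    [[-0.006,-0.01,0.059],[0,0,0],100],
    [[-0.006,-0.01,0.059],[0,0,0],100]
  ]
}}

```text
time: 12.85
ee_pos: [0.6636, -0.0171, 0.2211]
orientation: [-0.493, 0.485, -0.506, 0.515]
force: [1.2, 0.1, -0.6]
width: 0.0879
```

Call:
{"name": "apply_moves", "arguments": {
  "deltas": [
    [[-0.261,-0.04,-0.269],[0,0,0],100],
    [[-0.261,-0.04,-0.269],[0,0,0],100],
    [[-0.261,-0.04,-0.269],[0,0,0],100],
    [[-0.261,-0.04,-0.269],[0,0,0],100],
    [[-0.261,-0.04,-0.269],[0,0,0],100],
    [[-0.261,-0.04,-0.269],[0,0,0],100],
    [[-0.261,-0.04,-0.269],[0,0,0],100],
    [[-0.261,-0.04,-0.269],[0,0,0],100],
    [[-0.261,-0.04,-0.269],[0,0,0],100],
    [[-0.261,-0.04,-0.269],[0,0,0],100],
    [[-0.261,-0.04,-0.269],[0,0,0],100],
    [[-0.261,-0.04,-0.269],[0,0,0],100]
  ]
}}

```text
time: 14.05
ee_pos: [0.4014, 0.2546, 0.2494]
orientation: [-0.488, 0.489, -0.511, 0.511]
force: [0.2, -0.5, 0.4]
width: 0.0882
```

```bash
python3 - <<'E'
from m import *
C,im,d=look("w5");p,R,s=pose();print(p.round(4),R.round(3).tolist(),s["width"])
H,S,V=hsv(im);P=cloud(C,d)
b=blob((H>3)&(H<20)&(S>180)&(P[...,2]>.06)&(P[...,1]>.15),(256,150),300);q=P[b];t=q[q[:,2]>.076]
print("jar",b.sum(),rect(C,b&(P[...,2]>.072),.08).round(1),np.median(q,0).round(4),t.min(0).round(4),t.max(0).round(4))
go([*(rect(C,b,.08)[:2]/1000),.03],-92.5)
E
```

```text
[0.4014 0.2546 0.2494] [[-0.045, -0.0, 0.999], [-0.999, -0.001, -0.045], [0.001, -1.0, -0.0]] 0.08814294517162582
jar 1437 [448.  260.1  39.6  39.3 -47.5] [0.4485 0.2599 0.0789] [0.4272 0.2401 0.0765] [0.4818 0.2802 0.3943]
shift [-0.0077, 0.2194, 0.0464] turn [0.0004, -0.0014, 0.0005]
```

View pics/w5.png

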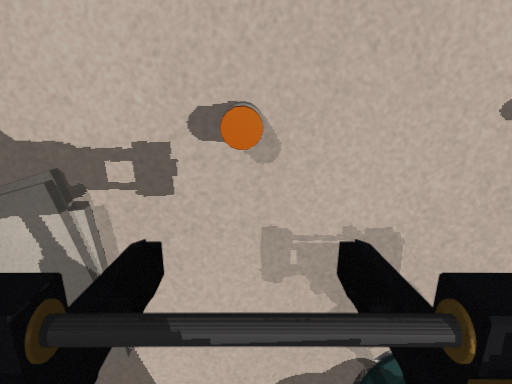

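Jar lid at (242,128), a 39.5 mm disc, axis at (0.448, 0.260).

Call:
{"name": "apply_moves", "arguments": {
  "deltas": [
    [[-0.008,0,0.046],[0,0,0],100],
    [[-0.008,0.05,0.046],[0,0,0],100],
    [[-0.008,0.1,0.046],[0,0,0],100],
    [[-0.008,0.15,0.046],[0,0,0],100],
    [[-0.008,0.19,0.046],[0,0,0],100],
    [[-0.008,0.215,0.046],[0,0,0],100],
    [[-0.008,0.223,0.046],[0,0,0],100],
    [[-0.008,0.223,0.046],[0,0,0],0],
    [[-0.008,0.223,0.046],[0,0,0],0],
    [[-0.008,0.223,0.046],[0,0,0],0],
    [[-0.008,0.223,0.046],[0,0,0],0],
    [[-0.008,0.223,0.046],[0,0,0],0],
    [[-0.008,0.223,0.046],[0,0,0],0],
    [[-0.008,0.223,0.046],[0,0,0],0],
    [[-0.008,0.21,0.046],[0,0,0],0],
    [[-0.008,0.17,0.046],[0,0,0],0],
    [[-0.008,0.12,0.046],[0,0,0],0],
    [[-0.008,0.08,0.046],[0,0,0],0],
    [[-0.008,0.08,0.046],[0,0,0],0],
    [[-0.008,0.08,0.046],[0,0,0],0]
  ],
  "newtons": 20
}}

```text
time: 16.1
ee_pos: [0.4474, 0.2619, 0.1712]
orientation: [-0.49, 0.488, -0.51, 0.511]
force: [-0.0, 0.5, -2.0]
width: 0.0451
```

```bash
python3 -c "
from h import *
p,R,s=pose();print(p.round(4),s['width']);go([.662,.0968,.17],-92.5);go([.662,.0968,.034],-92.5)"
```

```text
[0.4474 0.2619 0.1712] 0.045140467120912936
shift [0.1557, 0.0014, 0.2215] turn [-0.0024, 0.0005, -0.0015]
shift [0.1559, 0.1374, 0.2212] turn [-0.0024, 0.0005, -0.0015]
```

Call:
{"name": "apply_moves", "arguments": {
  "deltas": [
    [[0.155,0,0.221],[0,0,0],0],
    [[0.155,0,0.221],[0,0,0],0],
    [[0.155,0,0.221],[0,0,0],0],
    [[0.155,0,0.221],[0,0,0],0],
    [[0.155,0,0.221],[0,0,0],0],
    [[0.155,0,0.221],[0,0,0],0],
    [[0.155,0.03,0.221],[0,0,0],0],
    [[0.155,0.07,0.221],[0,0,0],0],
    [[0.155,0.105,0.221],[0,0,0],0],
    [[0.155,0.125,0.221],[0,0,0],0],
    [[0.155,0.133,0.221],[0,0,0],0],
    [[0.155,0.136,0.221],[0,0,0],0],
    [[0.155,0.136,0.221],[0,0,0],0],
    [[0.155,0.136,0.221],[0,0,0],80],
    [[0.155,0.136,0.221],[0,0,0],80],
    [[0.155,0.136,0.221],[0,0,0],80],
    [[0.155,0.136,0.221],[0,0,0],80],
    [[0.155,0.12,0.221],[0,0,0],80],
    [[0.155,0.08,0.221],[0,0,0],80],
    [[0.155,0.03,0.221],[0,0,0],80]
  ]
}}

```text
time: 18.1
ee_pos: [0.659, 0.0969, 0.1389]
orientation: [0.488, -0.491, 0.512, -0.51]
force: [1.2, 0.1, 0.4]
width: 0.0707
```

Call:
{"name": "apply_moves", "arguments": {
  "deltas": [
    [[0,-0.05,0],[0,0,0],100],
    [[0.198,-0.12,-0.231],[0,0,0],100],
    [[0.198,-0.12,-0.231],[0,0,0],100],
    [[0.198,-0.12,-0.231],[0,0,0],100],
    [[0.198,-0.12,-0.231],[0,0,0],100],
    [[0.198,-0.12,-0.231],[0,0,0],100],
    [[0.198,-0.12,-0.231],[0,0,0],100],
    [[0.198,-0.12,-0.231],[0,0,0],100],
    [[0.198,-0.12,-0.231],[0,0,0],100],
    [[0.198,-0.12,-0.231],[0,0,0],100],
    [[0.198,-0.12,-0.231],[0,0,0],100]
  ]
}}

```text
time: 19.2
ee_pos: [0.4226, -0.09, 0.2595]
orientation: [0.489, -0.489, 0.511, -0.51]
force: [1.0, 0.5, -1.2]
width: 0.0881
```

```bash
python3 - <<'E'
from m import *
C,im,d=look("w6");p,R,s=pose();print(p.round(4),R.round(3).tolist(),s["width"])
H,S,V=hsv(im);P=cloud(C,d)
reg=(np.hypot(P[...,0]-.451,P[...,1]+.09)<.06)&(d>0)
t=P[reg&(P[...,2]>.067)&(P[...,2]<.08)];print("top",len(t),np.median(t,0).round(4),t.min(0).round(4),t.max(0).round(4))
f=P[reg&(P[...,2]>.010)&(P[...,2]<.0175)&(S>70)];print("foot",len(f),cv2.minAreaRect((f[:,:2]*1000).astype(np.float32)))
E
```

```text
[ 0.4225 -0.0899  0.2593] [[-0.042, -0.001, 0.999], [-0.999, 0.001, -0.042], [-0.001, -1.0, -0.001]] 0.08830945905007664
top 321 [ 0.4476 -0.0909  0.0721] [ 0.4364 -0.1012  0.067 ] [ 0.4572 -0.0802  0.0746]
foot 499 ((446.85198974609375, -90.68991088867188), (28.205646514892578, 46.60298156738281), 58.07064437866211)
```

View pics/w6.png

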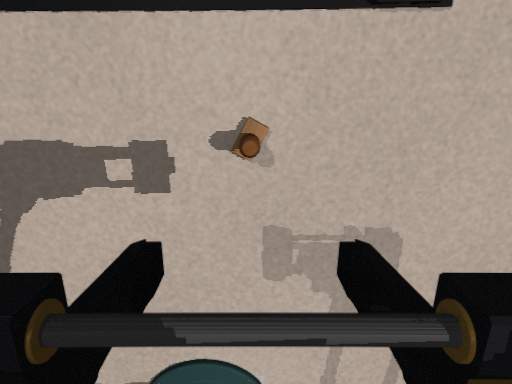

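Stamp handle at (249,146), axis (0.447, -0.091), top at 74 mm. The foot measures 28x46.6 mm with its long side at -32 deg. I'll turn -29.5 deg and grip across the foot's short side.

Call:
{"name": "apply_moves", "arguments": {
  "deltas": [
    [[0,0,0.0245],[0,0.515,0],100],
    [[0,0.02,0.0245],[0,0.515,0],100],
    [[0,0.06,0.0245],[0,0.515,0],100],
    [[0,0.1,0.0245],[0,0.515,0],100],
    [[0,0.15,0.0245],[0,0.515,0],100],
    [[0,0.19,0.0245],[0,0.515,0],100],
    [[0,0.21,0.0245],[0,0.515,0],100],
    [[0,0.218,0.0245],[0,0.515,0],100],
    [[0,0.218,0.0245],[0,0.515,0],0],
    [[0,0.218,0.0245],[0,0.515,0],0],
    [[0,0.218,0.0245],[0,0.515,0],0],
    [[0,0.218,0.0245],[0,0.515,0],0],
    [[0,0.218,0.0245],[0,0.515,0],0],
    [[0,0.218,0.0245],[0,0.515,0],0],
    [[0,0.218,0.0245],[0,0.515,0],0],
    [[0,0.218,0.0245],[0,0.515,0],0],
    [[0,0.2,0.0245],[0,0.515,0],0],
    [[0,0.16,0.0245],[0,0.515,0],0],
    [[0,0.12,0.0245],[0,0.515,0],0],
    [[0,0.12,0.0245],[0,0.515,0],0]
  ]
}}

```text
time: 21.25
ee_pos: [0.4505, -0.0929, 0.1454]
orientation: [-0.346, 0.34, -0.616, 0.621]
force: [1.4, -0.3, 0.1]
width: 0.0222
```

```bash
python3 -c "
from h import *
p,R,s=pose();print(p.round(4),R.round(3).tolist(),s['width']);b=([.447,-.091,.1393],-122)
go([.59,-.125,.2],-92.5,b);go([.654,-.136,.0685],-92.5,b)"
```

```text
[ 0.4505 -0.0929  0.1454] [[-0.53, 0.011, 0.848], [-0.848, -0.003, -0.53], [-0.003, -1.0, 0.011]] 0.02219105074601513
shift [-0.0469, -0.0607, 0.1393] turn [0.0, -0.5149, 0.0]
shift [-0.0715, 0.0708, 0.1994] turn [0.0, -0.5149, 0.0]
```

Call:
{"name": "apply_moves", "arguments": {
  "deltas": [
    [[-0.047,-0.061,0.139],[0,-0.515,0],0],
    [[-0.047,-0.061,0.139],[0,-0.515,0],0],
    [[-0.047,-0.061,0.139],[0,-0.515,0],0],
    [[-0.047,-0.061,0.139],[0,-0.515,0],0],
    [[-0.047,-0.061,0.139],[0,-0.515,0],0],
    [[-0.047,-0.061,0.139],[0,-0.515,0],0],
    [[-0.047,-0.061,0.139],[0,-0.515,0],0],
    [[-0.047,-0.061,0.139],[0,-0.515,0],0]
  ]
}}

```text
time: 22.05
ee_pos: [0.5874, -0.1251, 0.1996]
orientation: [0.488, -0.489, 0.512, -0.51]
force: [-1.0, 0.4, -1.3]
width: 0.0227
```

```bash
python3 - <<'E'
from m import *
C,im,d=look("w7");p,R,s=pose();print(p.round(4),R.round(3).tolist(),s["width"])
H,S,V=hsv(im);P=cloud(C,d)
b=blob((H>100)&(H<130)&(S>150)&(V>50)&(P[...,2]<.035)&(P[...,0]<.75),(256,150),200);r=rect(C,b,.026);print(b.sum(),r.round(1))
# held stamp, in tool coordinates
q=(P.reshape(-1,3)-p)@R; m=(np.abs(q[:,0])<.03)&(np.abs(q[:,2])<.04)&(q[:,1]>.012)&(q[:,1]<.06)&(d.ravel()>0)&(S.ravel()>70)
q=q[m];f=q[(q[:,1]>.02)];print("foot pts",len(f),f.min(0).round(4),f.max(0).round(4))
go([*(r[:2]/1000),.0685],-92.5)
E
```

```text
[ 0.5877 -0.1252  0.2   ] [[-0.044, -0.001, 0.999], [-0.999, 0.0, -0.044], [-0.0, -1.0, -0.001]] 0.022105958215389514
3776 [ 653.8 -136.8   69.9   46.5   -2.4]
foot pts 2018 [-0.0144  0.0201 -0.0109] [0.0133 0.0467 0.025 ]
shift [0.0087, 0.1314, 0.0668] turn [0.0014, -0.0001, -0.0003]
```

View pics/w7.png

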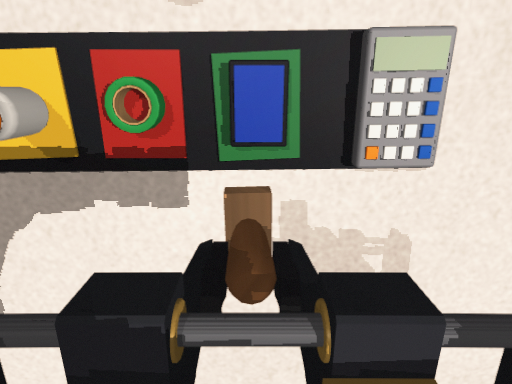

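The wrist view shows the stamp held with its foot at (248,218), aligned with the pad at (258,103). The tape is on red at (133,104). The jar on yellow is cut off at the left edge. Lowering the stamp in two stages to watch the force.

Call:
{"name": "apply_moves", "arguments": {
  "deltas": [
    [[0.009,0,0.045],[0,0,0],0],
    [[0.009,0.03,0.065],[0,0,0],0],
    [[0.009,0.07,0.065],[0,0,0],0],
    [[0.009,0.1,0.065],[0,0,0],0],
    [[0.009,0.115,0.065],[0,0,0],0],
    [[0.009,0.122,0.065],[0,0,0],0],
    [[0.009,0.125,0.065],[0,0,0],0],
    [[0.009,0.127,0.065],[0,0,0],0],
    [[0.009,0.127,0.065],[0,0,0],0],
    [[0.009,0.127,0.065],[0,0,0],0]
  ]
}}

```text
time: 23.1
ee_pos: [0.6545, -0.1376, 0.0753]
orientation: [-0.49, 0.489, -0.51, 0.511]
force: [-0.3, 0.3, -0.6]
width: 0.022
```

Call:
{"name": "apply_moves", "arguments": {
  "deltas": [
    [[0,0.001,0],[0,0,0],0],
    [[0,0.002,0],[0,0,0],0],
    [[0,0.003,0],[0,0,0],0],
    [[0,0.004,0],[0,0,0],0],
    [[0,0.004,0],[0,0,0],0],
    [[0,0.004,0],[0,0,0],0],
    [[0,0.004,0],[0,0,0],0]
  ]
}}

```text
time: 23.8
ee_pos: [0.6546, -0.1373, 0.0719]
orientation: [-0.49, 0.489, -0.51, 0.511]
force: [-1.6, 1.1, 8.7]
width: 0.0223
```

Contact at 8.7 N. Easing off a little, then releasing.

Call:
{"name": "apply_moves", "arguments": {
  "deltas": [
    [[0,-0.002,0],[0,0,0],0],
    [[0,-0.002,0],[0,0,0],0],
    [[0,-0.002,0],[0,0,0],60],
    [[0,-0.002,0],[0,0,0],60],
    [[0,-0.002,0],[0,0,0],60],
    [[0,-0.002,0],[0,0,0],60],
    [[0,-0.002,0],[0,0,0],60],
    [[0,-0.02,0],[0,0,0],60],
    [[0,-0.06,0],[0,0,0],60],
    [[0,-0.11,0],[0,0,0],60],
    [[0,-0.16,0],[0,0,0],60],
    [[0,-0.16,-0.05],[0,0,0],60],
    [[-0.05,-0.18,-0.1],[0,0,0],60],
    [[-0.1,-0.18,-0.14],[0,0,0],60],
    [[-0.11,-0.18,-0.16],[0,0,0],60],
    [[-0.11,-0.18,-0.16],[0,0,0],60],
    [[-0.11,-0.18,-0.16],[0,0,0],60],
    [[-0.11,-0.18,-0.16],[0,0,0],60]
  ]
}}

```text
time: 25.6
ee_pos: [0.4993, -0.021, 0.2501]
orientation: [-0.489, 0.489, -0.51, 0.511]
force: [-0.5, 0.5, 0.7]
width: 0.0527
```

```bash
python3 - <<'E'
from m import *
C,im,d=look("w8");p,R,s=pose();print(p.round(4),R.round(3).tolist())
H,S,V=hsv(im);P=cloud(C,d);z=P[...,2]
def near(c,r,a,b): return (np.hypot(P[...,0]-c[0],P[...,1]-c[1])<r)&(z>a)&(z<b)&(d>0)
for n,m,zz in [("jar",(H>3)&(H<20)&(S>150)&near((.662,.097),.05,.075,.1),.086),
 ("tape",(H>40)&(H<85)&(S>100)&near((.657,-.018),.05,.02,.04),.03),
 ("stamptop",near((.654,-.137),.03,.09,.11),.096),
 ("pad",(H>100)&(H<130)&(S>120)&near((.654,-.137),.06,.018,.034),.026)]:
    if m.sum()>10: print(n,m.sum(),rect(C,m,zz).round(1),P[m].mean(0).round(4),P[m].max(0).round(3))
    else: print(n,"few")
sim,_=snapshot("side");cv2.imwrite("pics/side8.png",cv2.resize(sim[130:330,150:370],(660,600),interpolation=cv2.INTER_CUBIC))
E
```

```text
[ 0.4995 -0.0213  0.2499] [[-0.044, 0.001, 0.999], [-0.999, -0.001, -0.044], [0.0, -1.0, 0.001]]
jar 1217 [645.4  93.4  43.3  20.8  87.9] [0.6474 0.0938 0.0842] [0.657 0.116 0.087]
tape 719 [648.4 -17.6  49.7  31.9  87.6] [ 0.6469 -0.0177  0.0283] [0.666 0.007 0.031]
stamptop 21 [ 643.4 -134.2   10.4    0.7   87.2] [ 0.6444 -0.1356  0.092 ] [ 0.645 -0.131  0.094]
pad 1115 [ 639.1 -135.8   47.2   41.6   87.1] [ 0.6333 -0.1326  0.0248] [ 0.661 -0.108  0.028]
```

View pics/w8.png

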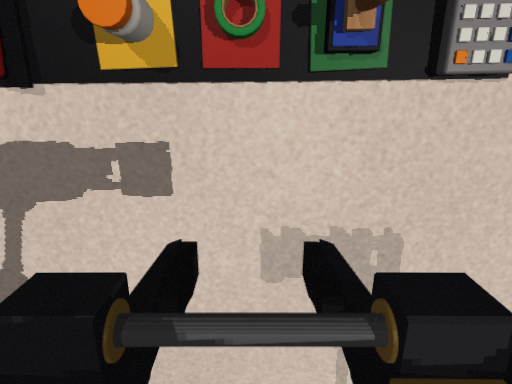

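View pics/side8.png

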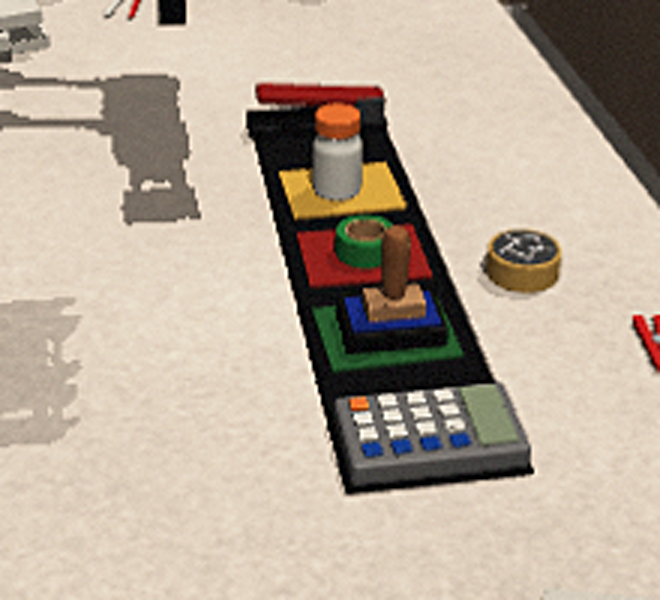

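Everything looks upright and in place, but the objects are cut off at the top of the wrist frame. One closer look for numbers.

Call:
{"name": "apply_moves", "arguments": {
  "deltas": [
    [[0,-0.03,0.05],[0,0,0],60],
    [[0,-0.05,0.09],[0,0,0],60],
    [[0,-0.05,0.09],[0,0,0],60],
    [[0,-0.05,0.09],[0,0,0],60],
    [[0,-0.05,0.09],[0,0,0],60]
  ]
}}

```text
time: 26.2
ee_pos: [0.5876, -0.025, 0.2983]
orientation: [0.488, -0.49, 0.512, -0.51]
force: [-0.9, -0.2, -1.3]
width: 0.0533
```

```bash
python3 - <<'E'
from m import *
C,im,d=look("w9");p,R,s=pose();print(p.round(4),s["width"])
H,S,V=hsv(im);P=cloud(C,d);z=P[...,2]
def near(c,r,a,b): return (np.hypot(P[...,0]-c[0],P[...,1]-c[1])<r)&(z>a)&(z<b)&(d>0)
for n,m,zz in [("jar",(H>3)&(H<20)&(S>150)&near((.662,.097),.05,.079,.1),.086),
 ("tape",(H>40)&(H<85)&(S>100)&near((.657,-.018),.05,.026,.04),.03),
 ("stamptop",near((.654,-.137),.03,.09,.11),.096),
 ("foot",near((.654,-.137),.04,.036,.0445)&(S>60),.04),
 ("pad",(H>100)&(H<130)&(S>120)&near((.654,-.137),.06,.018,.034),.026),
 ("red",((H<8)|(H>172))&(S>130)&near((.657,-.018),.08,-.01,.015),.006),
 ("green",(H>40)&(H<85)&(S>100)&near((.652,-.135),.08,-.01,.015),.006),
 ("yellow",(H>18)&(H<35)&(S>130)&near((.662,.097),.08,-.01,.015),.006)]:
    if m.sum()>10: print(n,m.sum(),rect(C,m,zz).round(1),P[m].mean(0).round(4),P[m].max(0).round(3))
E
```

```text
[ 0.5872 -0.0248  0.2983] 0.05248514742663403
jar 1255 [656.8  94.3  41.4  39.7  87.6] [0.6572 0.0948 0.0847] [0.677 0.116 0.088]
tape 707 [658.7 -17.5  50.   49.9  -1.9] [ 0.6593 -0.0179  0.0288] [0.684 0.008 0.031]
stamptop 392 [ 655.6 -135.6   21.6   21.3    2.7] [ 0.6555 -0.1351  0.0968] [ 0.666 -0.126  0.102]
foot 637 [ 655.3 -136.4   45.2   28.1   -1.8] [ 0.6564 -0.1341  0.039 ] [ 0.678 -0.123  0.044]
pad 1131 [ 654.4 -136.1   70.2   47.4   -2.5] [ 0.6543 -0.1323  0.0249] [ 0.69  -0.112  0.027]
red 4747 [656.4 -18.3 104.6  86.4  -2.5] [ 0.6585 -0.0185  0.0049] [0.711 0.027 0.014]
green 2440 [ 6.499e+02 -1.358e+02  1.053e+02  8.490e+01  3.000e-01] [ 0.6484 -0.1289  0.0049] [ 0.703 -0.093  0.014]
yellow 3983 [ 6.616e+02  9.700e+01  1.060e+02  8.680e+01 -1.000e-01] [0.6673 0.0916 0.0048] [0.715 0.142 0.008]
```

View pics/w9.png

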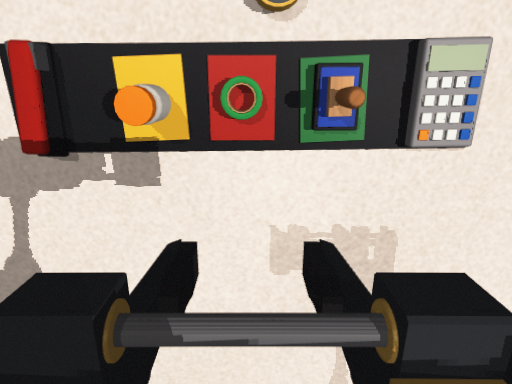

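The final view shows everything in place: jar lid (135,105), tape (241,97), pad (338,97), stamp handle (350,97), with the gripper clear. Handing in.

```bash
python3 -c "
from plant import *
print(finish_job())"
```

```text
the job is handed in; nothing more can be done
None
```

The stamping station is set out and handed in at about 26 s of the 99 s allowed. By my last wrist-camera check everything is within tolerance; the hand-in itself reports no verdict.

| Thing | Where it stands | Off centre | Allowed |
|---|---|---|---|
| Ink pad | green mat, nearest the calculator, long sides about 3° apart | about 4.5 mm | 15 mm, 14° |
| Tape roll | red mat, middle, lying flat | about 2.5 mm | 15 mm |
| Glue jar | yellow mat, farthest, upright | about 5.5 mm | 15 mm |
| Rubber stamp | upright on the ink pad | about 1 mm | 12 mm |

- **Released and clear:** all four things are let go, and the gripper is well above them.
- **Left alone:** the calculator, stapler and tin look undisturbed in the pictures, and no move went near them. I did not measure their positions.
- **Checks that disagreed:**
  - At the start the two fixed cameras differed by 1–3 cm on the loose items. I used wrist-camera measurements for the grasps instead.
  - The stamp touched the pad about 3 mm sooner than planned, at 8.7 N. I eased off before letting go, and it stood upright.

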